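# Lock the shaker's carrier plate with the spindle clip

### The job

Lock the shaker's carrier plate: take the red-handled fork tool out of its white stand and, with the fork's two prongs, push the yellow clip along its track and sideways onto the spindle's groove until it snaps fully home. Then put the fork back upright in its stand, seated on its flange, and let go. Push the clip only with the fork, never with the gripper, and leave the jars and the brown bottle where they are.

Things in the scene. Friction and masses are not known exactly. Their poses are not given: they have to be found in the camera images.
- spindle_groove (a point): Groove of the shaker's fixed vertical steel spindle. Point on the axis, 89 mm above the bench, 4 mm above the flat steel track floor: where clip_center is when the clip is home. x: level, the way the clip is pushed, z up. Groove radius 16 mm, 11 mm high from the floor up; spindle above it radius 22 mm. Shaker housing: x -70 to 90, y -140 to 91 mm, all below the floor level.
- track_end (a point): Middle of the open near end of the shaker's clip track, on its floor (85 mm above the bench), 150 mm before the spindle axis; axes as spindle_groove. The floor, 96 mm wide, runs level to the spindle. Blue rails 10 mm high, inner faces at y = +-32 mm, each 6 mm thick, go from here to 35 mm before the axis. Nothing stands above this half of the track.
- guard_edge (a point): Middle of the lower near edge of the clear guard over the spindle: 58 mm before the axis, 62 mm above the track floor; 130 mm wide, 5 mm thick. Behind it a grey bridge 170 mm wide, 62 to 80 mm above the floor (cap to 94), on two posts beyond the spindle. An upright fork's handle would strike it before the clip is home: lean the handle back, away from the spindle, by 20 to 50 degrees (35 suits).
- clip_center (a point): Yellow split clip, loose, 55 g, flat on the track between the rails, mouth to the spindle. Point: centre of its bore, 4 mm above its underside. x to its mouth, z up. 60 mm wide, 78 long; jaws 8 mm thick reach x = 18 mm. Slides freely; from 25 to 13 mm before home the sprung jaws spread on the groove (6 to 15 N), then it jumps home; this point then lies within 1 to 2 mm of spindle_groove.
- clip_heel (a point): Where to push the clip: on the upright rear face of its heel wall, 44 mm behind clip_center, 8 mm above the clip's underside; axes as clip_center. Heel wall 60 mm wide, 18 mm high. From the middle of this face a tail 14 mm wide and 12 mm high runs 16 mm back; the prongs go either side of it.
- fork_center (a point): Fork tool, loose, 110 g, 127 mm long, upright in its stand, prongs down. Point on its axis in the red handle, the place to grip. z: from prongs to handle end, y: across the prongs; alike when turned half round z. Handle 20 (y) by 16 (x) mm, from 39 mm below the point to 32 above. Flange 66 (y) by 30 (x) by 8 mm, underside 47 mm below the point.
- fork_tip (a point): The same fork: the point half-way between the ball ends of its two prongs, 91 mm below fork_center along the tool, same axes. Prongs: round steel rods of radius 4 mm at y = +-16 mm (24 mm clear between), ball centres level with this point, 36 mm long up to a bar 42 (y) by 8 (x) mm and 10 mm high, under the flange.
- stand_mouth (a point): White fork stand, fixed. Point: middle of its mouth, on the rim, 60 mm above the bench. y along the mouth's long side, z up. Mouth 16 (x) by 52 (y) mm, 52 deep, walls 8 mm; foot 80 by 100 mm. The fork hangs in it by its flange resting on the rim: fork_center is then 47 mm above this point, the fork's y along the stand's y.
- jar_a_center (a point): Amber sample jar with red cap, loose, diameter 46 mm, 85 mm high, standing in an open white tray (130 by 120 by 35 mm, fixed); point half-way up. Leave alone.
- jar_b_center (a point): A second such jar in the same tray; point half-way up. Leave alone.
- reagent_center (a point): Brown reagent bottle, loose, diameter 72 mm, 190 mm high; point half-way up. Leave alone.
Things that resemble listed ones, but are neither listed nor needed, are in the scene too. What is shaped like the part that bears stand_mouth but purple or turquoise is not meant.

How it is judged:
On the way, in this order (a step that is already met when the one before it is completed fails the run):
1. the fork is out of its stand, its grip point over 100 mm from the stand's mouth (distance between fork_center and stand_mouth above 0.1 m), for 0.1 s.
2. the clip is snapped home on the groove (within 3 mm of the spindle axis, flat) while the fork is still out of its stand (horizontal distance between clip_center and spindle_groove below 0.003 m and z of clip_center in the frame of spindle_groove between -0.004 and 0.005 m and angle between clip_center's own z axis and vertical below 0.12 rad and distance between fork_center and stand_mouth above 0.1 m), for 0.2 s.
At the end, for the whole second after the job is handed in: The clip lies flat and at rest in the spindle's groove, its bore centre within 3 mm of the spindle axis; the fork is released and at rest, upright (within 6 degrees) in its stand, its flange on the rim (horizontal distance between clip_center and spindle_groove below 0.003 m and z of clip_center in the frame of spindle_groove between -0.004 and 0.005 m and angle between clip_center's own z axis and vertical below 0.12 rad and linear speed of each of clip, fork below 0.02 m/s and horizontal distance between fork_center and stand_mouth below 0.012 m and z of fork_center in the frame of stand_mouth between 0.042 and 0.051 m and angle between fork_center's own z axis and vertical below 0.1 rad and contact force between the fingers and fork below 0.05 N); the robot touches nothing.
It fails at once if the gripper or arm pushes the clip itself (contact force between any of the fingers, the arm and clip above 1 N).
It fails at once if a jar or the bottle is shifted by over 25 mm or tipped (distance of any of jar_a_center, jar_b_center, reagent_center from where it was at the start of the episode above 0.025 m or angle between any of jar_a_center, jar_b_center, reagent_center's own z axis and vertical above 0.35 rad).
It also fails if it takes over 59 s, if anything falls off the work surface, if the arm or the gripper's body presses on something with over 40 N, if the wrist force passes 120 N, or if a joint passes its speed limit or range.

### The arm

A 6-joint arm with a two-finger parallel gripper is mounted at the origin on the work surface. World frame = base frame: x ahead of the robot, y to its left, z up, the work surface at z = 0. Lengths are in m, angles in rad, forces in N, time in s.
With the tool pointing down it reaches from about 0.275 to 0.725 m from the base axis. Payload 5.6 kg.
Tool frame: the origin (TCP) lies at the very end of the fingers, on their centre line; the grasp point (between the pads) lies 19 mm behind it; z points along the fingers, y is the line along which they close (so a half turn about z gives the same grasp; the last joint's range is limited). The gripper opens to 85 mm and grips with 20 to 120 N. Pads are 22 mm wide; open, the fingers measure 114 mm over their backs; the gripper's body (76 mm by 85 mm) begins 54 mm behind the grasp point. The pads swing forward as they close: fully open they stand 13 mm farther back than shut.
Start: joints at [1.56, 0.255, 0.108, 0, -1.424, -0.285], TCP at [0.16, 0.526, 0.231] pointing down, gripper open.
Joint ranges: [-2.95, 2.95], [-1.21, 1.97], [-1.09, 1.5], [-2.87, 1.71], [-2.94, -0.07], [-3.05, 3.05]. Speed limits (rad/s): [2.57, 2.57, 3.14, 3.14, 3.14, 3.14].

### API

Orientations are given as a 3x3 rotation matrix whose columns are the frame's x, y, z axes.
In Python, from station import observe, get_image, camera_params, job_done, spot_in, outline_of, spot_point gives the robot as it stands.
- The arm moves only by the tool servo_tool, never from a script. Its argument "moves" is a list that holds one entry, the list of rows, each a list of 7 numbers: the turn, a rotation vector about the tool's x, y, z each as a share of 0.1 rad, from -1 to 1, then the shift along the tool's x, y, z each as a share of 0.02 m, from -1 to 1, then the closure, from -1 (fully open) to 1 (shut). A call has 1 to 20 rows; each row shifts and turns the commanded pose from where the row before left it, along the tool's axes as they then stand; what a row does not reach is not made up. A row lasts 1/10 s, in which the tool goes at most 50 mm and 8.59 degrees, less where a joint would pass 70% of its speed; a pose out of reach is approached as far as the arm can. A call with a number of a shift or a turn outside -1 to 1 is refused whole. A call with a gripper value outside its range is refused whole. The fingers move at their own pace and stop on an object; "newtons" is the grip in N (left out, the last holds). Time passes only in rows, so rows that do not move let the fingers close. It gives the time, the measured TCP pose, the force, the opening and the grip force at its end, in the units of the state.
- observe(): the state, without advancing time (a new reading comes with each control period).
- get_image(name): name is "scene" or "top" or "wrist"; returns the picture (480x640x3 uint8, red, green, blue); there is no depth.
- camera_params(name): a dict with "K" (3x3 intrinsics, pixels), "world_from_camera" (4x4, takes a point from camera to world coordinates). Camera axes: x right, y down, z forward; pixel columns grow to the right and rows downward; lengths in m; the calibration is good to about 2 mm. The wrist camera is an equidistant fisheye: a pixel r from the principal point sees the ray r / f radians off the axis. A picture is of the moment at which its call begins: read the wrist's pose just before it. camera_params takes no time and is no camera call; for the wrist camera it gives the pose at the moment of the call.
- job_done(): hands the job in; it is judged then, once.
Trained networks look in the newest picture that a camera, given by its name, has taken for a name from the list of things; names that differ only in an ending like _2 or _b are one class to them, and where a whole thing is asked for, a point or a joint stands for the part that bears it (a point fixed in the world has none). Each returns a list of dicts, best first, with "score" (0 to 1); they miss things now and then, are a little off and sometimes report something else, mostly with a low value. They report only what shows in the picture. A call takes as long as a camera call. They do not tell look-alikes from the thing itself.
- spot_in(camera, label): "centre" ([x, y, z] in m, in world coordinates, good to about 4 mm: the middle of the surface that is visible of it).
- outline_of(camera, label): "mask" (480x640 bool, what is visible of it).
- spot_point(camera, label): "centre" ([x, y, z] in m, in world coordinates, good to about 4 mm: a listed point, or the origin of a listed thing).
The state is a dict: "t": time; "joints": joint angles; "qvel": joint speeds; "joint_efforts": joint torques, N m; "ee_pos": TCP position; "tool_rot": TCP orientation; "contact_force": force on the tool from outside, world axes, zero at the start; "ft_torque": the same for the moment, N m; "gripper_width": opening from 0.0 (shut) to 1.0 (fully open); "gripper_force": force on a finger pad.
Only numpy, scipy, OpenCV 4.12 (cv2) and the standard library are available. Lean on these libraries where they do the work, as an engineer would, in place of code of your own. Each camera call takes 0.05 s, during which the arm holds its last target. There are 200 camera calls.

## Working session

There is one attempt and no reset: what is moved stays moved. The work goes in short steps, Python scripts to look and compute and a tool call to move; the robot and the scene stay as the last step left them, time stands still between calls to the robot, and variables do not carry over. Pictures are saved under pics/ and viewed, at most 10 in all, crops included, and the job is handed in when it is done.

Besides the shell and the picture viewer there is one more tool, called after "Emit:" as name([rows], argument=value, ...), one row to a line, values as JSON. servo_tool: Moves the arm, as the interface text tells. Its arguments: {"type":"object","properties":{"moves":{"type":"array","items":{"type":"array","items":{"type":"array","items":{"type":"number","minimum":-1,"maximum":1}}}},"newtons":{"type":"number"}},"required":["moves"]}

```bash
ls; mkdir -p pics
python3 - <<'E'
from station import *
import cv2,numpy as np
for c in("scene","top"):
    im=get_image(c); cv2.imwrite(f"pics/{c}0.png",im[:,:,::-1])
    for l in("fork_center","stand_mouth","clip_center","clip_heel","spindle_groove","track_end","fork_tip"):
        print(c,l,[(np.round(d["centre"],4).tolist(),round(d["score"],2)) for d in spot_point(c,l)[:4]])
s=observe();print(s)
E
```

```text
pics
scene fork_center [([0.528, 0.2832, 0.1041], 0.94)]
scene stand_mouth [([0.799, 0.3053, 0.0631], 0.95), ([0.5283, 0.2809, 0.0628], 0.77), ([0.376, 0.3895, 0.0596], 0.56)]
scene clip_center [([0.5731, -0.0108, 0.0902], 0.71)]
scene clip_heel [([0.5719, -0.0541, 0.0901], 0.61)]
scene spindle_groove [([0.555, 0.0724, 0.0862], 0.83)]
scene track_end [([0.5731, -0.072, 0.0858], 0.91)]
scene fork_tip [([0.5657, 0.0169, 0.144], 0.29)]
top fork_center [([0.5286, 0.2793, 0.1054], 0.67)]
top stand_mouth [([0.5297, 0.2841, 0.058], 0.92), ([0.7978, 0.3066, 0.062], 0.9), ([0.3534, 0.2157, 0.0607], 0.82), ([0.3759, 0.3921, 0.0594], 0.73)]
top clip_center [([0.5699, -0.0098, 0.0919], 0.7)]
top clip_heel [([0.5751, -0.0534, 0.0941], 0.95)]
top spindle_groove []
top track_end [([0.5784, -0.0743, 0.0838], 0.57), ([0.531, 0.2843, 0.0562], 0.37)]
top fork_tip []
{'t': 0.8, 'joints': array([ 1.55957756e+00,  2.55039525e-01,  1.08186815e-01, -1.69391804e-05,
       -1.42388468e+00, -2.84627453e-01]), 'qvel': array([ 8.10049445e-04,  2.29547978e-03,  1.29616477e-03, -8.96639466e-05,
        3.09922569e-04,  1.22683443e-03]), 'joint_efforts': array([ 2.33225201e-04, -3.86361158e+01,  2.38048536e+01,  5.36722139e+00,
       -6.15770077e-04,  1.13583732e-05]), 'ee_pos': array([0.16030616, 0.52610575, 0.23130726]), 'tool_rot': array([[ 9.56555045e-01, -2.91551787e-01, -1.60945154e-05],
       [-2.91551786e-01, -9.56555044e-01,  5.91170616e-05],
       [-3.26309749e-05, -5.18563388e-05, -9.99999998e-01]]), 'contact_force': array([ 0.88480681, -0.84484518, -1.07420353]), 'ft_torque': array([ 0.02131688,  0.0214124 , -0.03298103]), 'gripper_force': 0.0, 'gripper_width': 1.0014821605526927}
```

View pics/scene0.png

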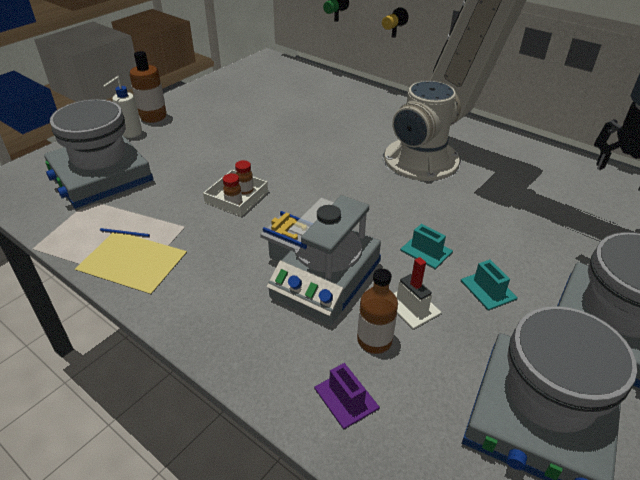

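View pics/top0.png

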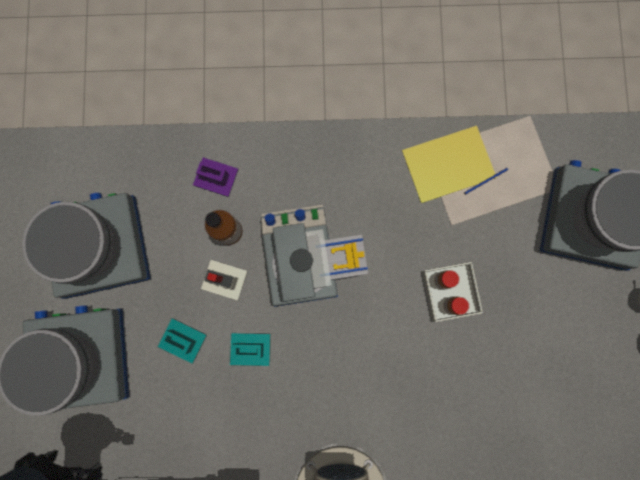

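The white stand (fork in it) is near pixel (222,280) in the top view, with the bottle at (222,225). The clip is at (347,257), its mouth pointing to image left (+y), and the spindle is under the bridge at (300,260).

```bash
cat > h.py <<'E'
from station import *
import numpy as np, cv2
from scipy.spatial.transform import Rotation as R
def P(cam,uv,z):
    p=camera_params(cam);K=np.array(p["K"]);T=np.array(p["world_from_camera"])
    uv=np.atleast_2d(uv).astype(float);d=np.c_[(uv[:,0]-K[0,2])/K[0,0],(uv[:,1]-K[1,2])/K[1,1]]
    if cam=="wrist":
        r=np.hypot(*d.T)+1e-12;v=np.c_[d*(np.sin(r)/r)[:,None],np.cos(r)]
    else: v=np.c_[d,np.ones(len(d))]
    v=v@T[:3,:3].T;o=T[:3,3]
    return o+v*((z-o[2])/v[:,2])[:,None]
def px(cam,X):
    p=camera_params(cam);K=np.array(p["K"]);T=np.array(p["world_from_camera"])
    v=(np.atleast_2d(X)-T[:3,3])@T[:3,:3]
    if cam=="wrist":
        r=np.hypot(v[:,0],v[:,1]);th=np.arctan2(r,v[:,2]);d=v[:,:2]/r[:,None]*th[:,None]
    else: d=v[:,:2]/v[:,2:]
    return d*[K[0,0],K[1,1]]+[K[0,2],K[1,2]]
def down(yaw_y,lean=0):
    "tool with y axis level at angle yaw_y, z down; leaned about its own y (negative tilts z toward -x_tool... )"
    y=np.array([np.cos(yaw_y),np.sin(yaw_y),0]);z=np.array([0,0,-1.]);x=np.cross(y,z)
    return np.c_[x,y,z]@R.from_euler('y',lean).as_matrix()
def go(p,Rt,n=None):
    s=observe();R0=s["tool_rot"];dp=np.array(p)-s["ee_pos"]
    w=R.from_matrix(R0.T@Rt).as_rotvec();
    n0=max(np.abs(w).max()/.1,np.abs(R0.T@dp).max()/.02)
    n=n or int(np.ceil(n0*1.05+1e-9)) or 1
    print("t",round(s["t"],2),"turn total (0.1rad)",np.round(w/.1,2),"shift total, start axes (20mm)",np.round(R0.T@dp/.02,2),"target axes",np.round(Rt.T@dp/.02,2),"min rows",round(n0,1))
def img(cam,name,box=None,k=1):
    im=get_image(cam);c=im if box is None else im[box[1]:box[3],box[0]:box[2]]
    cv2.imwrite(f"pics/{name}.png",cv2.resize(c,None,fx=k,fy=k,interpolation=cv2.INTER_CUBIC)[:,:,::-1]);return im
E
python3 - <<'E'
from h import *
get_image("top")
for l in("stand_mouth","clip_center","fork_center"):
    for d in outline_of("top",l)[:5]:
        m=np.argwhere(d["mask"])[:,::-1]
        W=P("top",m,.006 if l[0]=="s" else .09)[:,:2].astype(np.float32)
        print(l,round(d["score"],2),len(m),cv2.minAreaRect(W*1000))
for X in("jar_a_center","reagent_center"): print(X,[np.round(d["centre"],3) for d in spot_point("top",X)])
s=observe();print(np.array(camera_params("wrist")["K"]),s["tool_rot"].T@(np.array(camera_params("wrist")["world_from_camera"])[:3,3]-s["ee_pos"]))
go([.50,.28,.27],s["tool_rot"])
E
```

```text
stand_mouth 0.96 820 ((529.3284912109375, 280.5169677734375), (101.5506362915039, 79.40296936035156), 72.42111206054688)
stand_mouth 0.93 1154 ((801.1334228515625, 304.9723815917969), (103.12362670898438, 80.85396575927734), 69.88401794433594)
stand_mouth 0.84 1288 ((377.85638427734375, 387.4472351074219), (100.48489379882812, 81.76399230957031), 63.409523010253906)
stand_mouth 0.78 1251 ((353.220458984375, 215.3985137939453), (99.8313980102539, 79.58956909179688), 87.30674743652344)
clip_center 0.69 285 ((528.0449829101562, 276.0755615234375), (62.58646774291992, 26.539569854736328), 74.63444519042969)
clip_center 0.6 426 ((572.9783325195312, -35.361324310302734), (60.641395568847656, 72.16323852539062), 8.411306381225586)
fork_center 0.73 328 ((528.1287841796875, 276.02349853515625), (64.18138122558594, 30.3626708984375), 72.70298767089844)
jar_a_center [array([0.654, 0.274, 0.094]), array([ 0.445, -0.297,  0.048])]
reagent_center [array([0.652, 0.274, 0.093])]
[[371.64829954   0.         319.71014185]
 [  0.         371.64829954 237.93241479]
 [  0.           0.           1.        ]] [ 0.08356639  0.00014308 -0.1426759 ]
t 1.1 turn total (0.1rad) [0. 0. 0.] shift total, start axes (20mm) [19.83  6.82 -1.94] target axes [19.83  6.82 -1.94] min rows 19.8
```

Emit:
servo_tool([
  [[0, 0, 0, 0.99, 0.34, -0.1, -1], [0, 0, 0, 0.99, 0.34, -0.1, -1], [0, 0, 0, 0.99, 0.34, -0.1, -1], [0, 0, 0, 0.99, 0.34, -0.1, -1], [0, 0, 0, 0.99, 0.34, -0.1, -1], [0, 0, 0, 0.99, 0.34, -0.1, -1], [0, 0, 0, 0.99, 0.34, -0.1, -1], [0, 0, 0, 0.99, 0.34, -0.1, -1], [0, 0, 0, 0.99, 0.34, -0.1, -1], [0, 0, 0, 0.99, 0.34, -0.1, -1], [0, 0, 0, 0.99, 0.34, -0.1, -1], [0, 0, 0, 0.99, 0.34, -0.1, -1], [0, 0, 0, 0.99, 0.34, -0.1, -1], [0, 0, 0, 0.99, 0.34, -0.1, -1], [0, 0, 0, 0.99, 0.34, -0.1, -1], [0, 0, 0, 0.99, 0.34, -0.1, -1], [0, 0, 0, 0.99, 0.34, -0.1, -1], [0, 0, 0, 0.99, 0.34, -0.1, -1], [0, 0, 0, 0.99, 0.34, -0.1, -1], [0, 0, 0, 0.99, 0.34, -0.1, -1]],
])

```text
t: 3.1
ee_pos: [0.5001, 0.2801, 0.2714]
tool_rot: [[0.957, -0.292, 0.0], [-0.292, -0.957, 0.0], [0.0, -0.0, -1.0]]
contact_force: [-0.6, 0.5, 0.3]
gripper_width: 1.0
gripper_force: 0.0
```

Run:
```python
from h import *
s=observe();print(s["t"],s["ee_pos"],s["qvel"].max(),s["joints"])
im=img("wrist","w1")
for l in("fork_center","stand_mouth","clip_center","clip_heel","spindle_groove","track_end"):
    print(l,[(np.round(d["centre"],4).tolist(),round(d["score"],2)) for d in spot_point("wrist",l)[:3]])
for l,z in(("fork_center",.139),("stand_mouth",.006)):
  for d in outline_of("wrist",l)[:2]:
    m=np.argwhere(d["mask"])[:,::-1]
    W=P("wrist",m,z)[:,:2].astype(np.float32); print(l,round(d["score"],2),len(m),m.mean(0),cv2.minAreaRect(W*1000))
```

```text
3.1 [0.50013614 0.28005021 0.2713804 ] 0.37546323463717407 [ 7.83164197e-01  2.95018602e-01  2.62777444e-01 -2.36314528e-05
 -1.53846611e+00  4.91833980e-01]
fork_center [([0.5254, 0.2846, 0.1098], 0.92)]
stand_mouth [([0.3731, 0.3836, 0.06], 0.93), ([0.3514, 0.2191, 0.0571], 0.7)]
clip_center []
clip_heel [([0.5766, -0.0549, 0.0956], 0.84)]
spindle_groove [([0.5746, -0.0579, 0.0973], 0.48)]
track_end []
fork_center 0.79 2487 [307.58745476 178.99959791] ((534.5523071289062, 279.71728515625), (52.324039459228516, 32.19576644897461), 72.50662994384766)
stand_mouth 0.88 3907 [311.37855132 160.56513949] ((527.8323974609375, 284.3999938964844), (101.19755554199219, 81.27368927001953), 71.56678009033203)
stand_mouth 0.61 5011 [264.55018958 309.98942327] ((370.3645935058594, 394.83404541015625), (102.73741912841797, 101.28742218017578), 62.32688903808594)
```

View pics/w1.png

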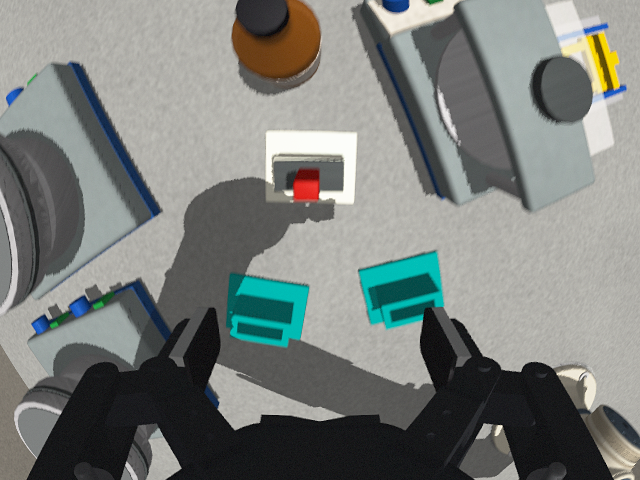

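The wrist view shows the fork handle at about (307,184) in the white stand, square to the image, so the tool's yaw already matches. The bottle is beyond it at (277,40).

```bash
cat >> h.py <<'E'
def fitbox(cam,mask_pts,yaw,zs,hx,hy,x0,R0=None):
    "fit xy of an upright box (half sizes along x,y; heights zs) to the bounding box of mask"
    from scipy.optimize import least_squares
    lo,hi=mask_pts.min(0)-.5,mask_pts.max(0)+.5
    def f(c):
        u=np.array([np.cos(yaw),np.sin(yaw)]);v=np.array([u[1],-u[0]])
        X=[[*(c+v*a*hx+u*b*hy),z] for a in(-1,1) for b in(-1,1) for z in zs]
        q=px(cam,X);return np.r_[q.min(0)-lo,q.max(0)-hi]
    r=least_squares(f,x0);return r.x,r.fun
E
python3 - <<'E'
from h import *
im=get_image("wrist").astype(int)
m=(im[...,0]>110)&(im[...,1]<60)&(im[...,2]<70)
n,L,S,C=cv2.connectedComponentsWithStats(m.astype(np.uint8))
k=L[184,307];print(S[k]);q=np.argwhere(L==k)[:,::-1]
print("handle",fitbox("wrist",q,np.radians(72.5),(.068,.139),.008,.010,[.529,.281]))
w=(im.min(2)>170)&(im.max(2)-im.min(2)<40)
n,L,S,C=cv2.connectedComponentsWithStats(w.astype(np.uint8));k=L[140,320];print(S[k]);q=np.argwhere(L==k)[:,::-1]
W=P("wrist",q,.006)[:,:2].astype(np.float32);print(cv2.minAreaRect(W*1000))
W=P("wrist",[[266,131],[356,132],[355,204],[266,203]],.006);print(W)
s=observe();print(s["ee_pos"],s["tool_rot"])
E
```

```text
[     0      0    640    480 306704]
handle (array([0.46931639, 0.29070309]), array([ 307.27661086,  228.20474724, -307.53671527, -206.80860815]))
[   65     0   575   419 74441]
((383.68096923828125, 58.53131103515625), (1227.853759765625, 527.6305541992188), 53.34238052368164)
[[0.58175752 0.31743074 0.006     ]
 [0.55163926 0.22409689 0.006     ]
 [0.47394717 0.24735884 0.006     ]
 [0.50464722 0.34342662 0.006     ]]
[0.49906299 0.2809903  0.2713936 ] [[ 9.56818698e-01 -2.90685344e-01  9.81525356e-05]
 [-2.90685356e-01 -9.56818688e-01  1.46719476e-04]
 [ 5.12649792e-05 -1.68915442e-04 -9.99999984e-01]]
```

Run:
```python
from h import *
im=get_image("wrist").astype(int)
print(im[176:200:4,307])
m=(im[...,0]-np.maximum(im[...,1],im[...,2])>60)
m[:,:285]=0;m[:,330:]=0;m[:150]=0;m[215:]=0
q=np.argwhere(m)[:,::-1];print(len(q),q.min(0),q.max(0))
for y in(72,73.5):print("handle",fitbox("wrist",q,np.radians(y),(.068,.139),.008,.010,[.529,.281]))
print(px("wrist",[.529,.281,.139]),px("wrist",[.529,.281,.068]))
s=observe();print(s["ee_pos"])
```

```text
[[ 94  11  10]
 [ 86  16  13]
 [236  57  51]
 [232  46  42]
 [226  41  32]
 [225  40  32]]
777 [293 169] [319 200]
handle (array([0.52882749, 0.28309895]), array([ 0.06035346, -1.10735996, -0.08200432,  0.90821635]))
handle (array([0.52876091, 0.28295671]), array([-0.00400648, -1.06573922,  0.00990163,  0.87781811]))
[[308.37826764 189.86464241]] [[310.70120537 175.09956701]]
[0.49910026 0.28090746 0.2713888 ]
```

Emit:
servo_tool([
  [[0, 0, 0, 0.7, -0.27, 0, -1], [0, 0, 0, 0.7, -0.27, 0, -1], [0, 0, 0, 0, 0, 0.95, -0.5], [0, 0, 0, 0, 0, 0.95, -0.5], [0, 0, 0, 0, 0, 0.95, -0.5], [0, 0, 0, 0, 0, 0.95, -0.5], [0, 0, 0, 0, 0, 0.95, -0.5], [0, 0, 0, 0, 0, 0.95, -0.5], [0, 0, 0, 0, 0, 0.95, -0.5], [0, 0, 0, 0, 0, 0.95, -0.5], [0, 0, 0, 0, 0, 0.95, -0.5], [0, 0, 0, 0, 0, 0.95, -0.5], [0, 0, 0, 0, 0, 0, -0.5], [0, 0, 0, 0, 0, 0, -0.5]],
], newtons=120)

```text
t: 5.05
ee_pos: [0.5295, 0.2829, 0.0817]
tool_rot: [[0.957, -0.291, 0.0], [-0.291, -0.957, -0.0], [0.0, 0.0, -1.0]]
contact_force: [0.9, -0.1, 0.5]
gripper_width: 0.751
gripper_force: 0.0
```

Run:
```python
from h import *
img("wrist","w2");s=observe();print(s["t"],s["ee_pos"],s["contact_force"],s["joints"])
```

```text
5.1 [0.52996589 0.28319974 0.08245954] [-0.62764084  0.40999224  0.83490093] [ 7.51009925e-01  4.35864274e-01 -1.80660237e-02  6.69549282e-04
 -1.11531622e+00  5.24179383e-01]
```

View pics/w2.png

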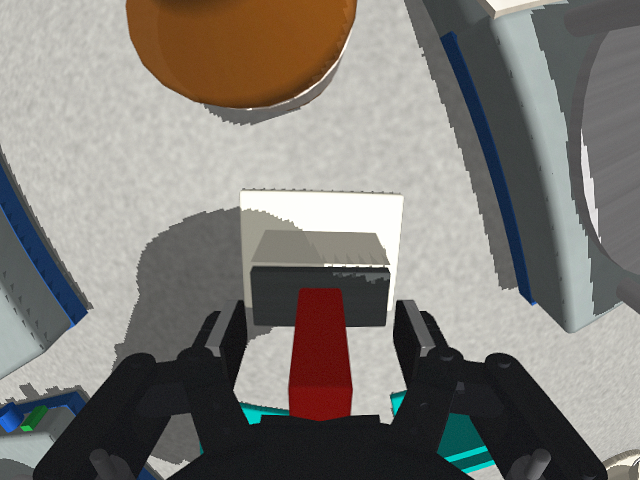

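Emit:
servo_tool([
  [[0, 0, 0, 0, 0, 0, 1], [0, 0, 0, 0, 0, 0, 1], [0, 0, 0, 0, 0, 0, 1], [0, 0, 0, 0, 0, 0, 1], [0, 0, 0, 0, 0, 0, 1], [0, 0, 0, 0, 0, 0, 1], [0, 0, 0, 0, 0, 0, 1], [0, 0, 0, 0, 0, 0, 1]],
], newtons=120)

```text
t: 5.9
ee_pos: [0.5298, 0.283, 0.0822]
tool_rot: [[0.957, -0.291, 0.001], [-0.291, -0.957, 0.001], [0.001, -0.001, -1.0]]
contact_force: [-0.8, -0.1, 6.3]
gripper_width: 0.215
gripper_force: 117.2
```

Emit:
servo_tool([
  [[0, 0, 0, 0, 0, -0.3, 1], [0, 0, 0, 0, 0, -0.5, 1], [0, 0, 0, 0, 0, -0.9, 1], [0, 0, 0, 0, 0, -0.9, 1], [0, 0, 0, 0, 0, -0.9, 1], [0, 0, 0, 0, 0, -1, 1], [0, 0, 0, 0, 0, -1, 1], [0, 0, 0, 0, 0, -1, 1], [0, 0, 0, 0, 0, -1, 1], [0, 0, 0, 0, 0, -1, 1], [0, 0, 0, 0, 0, -1, 1], [0, 0, 0, 0, 0, -1, 1]],
])

```text
t: 7.1
ee_pos: [0.5291, 0.2826, 0.2924]
tool_rot: [[0.957, -0.291, -0.0], [-0.291, -0.957, -0.0], [-0.0, 0.0, -1.0]]
contact_force: [-0.1, 0.2, -1.9]
gripper_width: 0.218
gripper_force: 117.1
```

Run:
```python
from h import *
img("wrist","w3");s=observe();print(s["t"],s["ee_pos"],s["contact_force"],s["joints"])
# push frame
u=np.radians(98.2);d=np.array([np.cos(u),np.sin(u),0])
yt=u+np.pi/2   # tool y = left of push (~ -x)
for a in(35,-35):
    Rt=down(yt,np.radians(a));print(a,Rt[:,2])
Rt=down(yt,np.radians(-35)) if down(yt,np.radians(-35))[:,2]@d>0 else down(yt,np.radians(35))
z=Rt[:,2]
heel=np.array([.5745,-.0535,.093])
tip=heel-d*.045+[0,0,.06]
go(tip-z*.068,Rt)
```

```text
7.15 [0.53034825 0.28274347 0.29631845] [ 0.21034112 -0.7987828   2.56590996] [ 0.7507539   0.34977435  0.40158857  0.00183499 -1.61714747  0.5242492 ]
35 [ 0.0818086  -0.56771232 -0.81915204]
-35 [-0.0818086   0.56771232 -0.81915204]
t 7.15 turn total (0.1rad) [ 3.4  -5.45 10.97] shift total, start axes (20mm) [ 8.78 19.26  4.35] target axes [19.84  0.21 -8.55] min rows 19.3
```

View pics/w3.png

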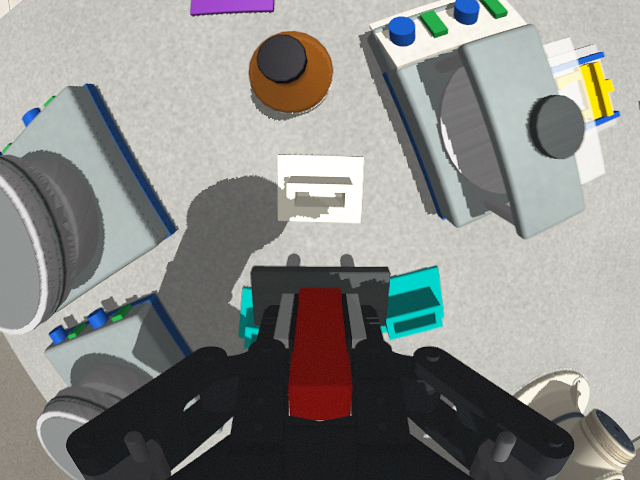

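The fork hangs straight in the grip, and the empty stand is at (320,188).

Emit:
servo_tool([
  [[0, 0, 0, 0.44, 0.96, 0, 1], [0, 0, 0, 0.44, 0.96, 0, 1], [0, 0, 0, 0.44, 0.96, 0, 1], [0, 0, 0, 0.44, 0.96, 0, 1], [0, 0, 0, 0.44, 0.96, 0, 1], [0, 0, 0, 0.44, 0.96, 0, 1], [0, 0, 0, 0.44, 0.96, 0, 1], [0, 0, 0, 0.44, 0.96, 0, 1], [0, 0, 0, 0.44, 0.96, 0, 1], [0, 0, 0, 0.44, 0.96, 0, 1], [0, 0, 0, 0.44, 0.96, 0, 1], [0, 0, 0, 0.44, 0.96, 0, 1], [0, 0, 0, 0.44, 0.96, 0, 1], [0, 0, 0, 0.44, 0.96, 0, 1], [0, 0, 0, 0.44, 0.96, 0, 1], [0, 0, 0, 0.44, 0.96, 0, 1], [0, 0, 0, 0.44, 0.96, 0, 1], [0, 0, 0, 0.44, 0.96, 0, 1], [0, 0, 0, 0.44, 0.96, 0, 1], [0, 0, 0, 0.44, 0.96, 0, 1]],
])

```text
t: 9.15
ee_pos: [0.5856, -0.1367, 0.2913]
tool_rot: [[0.957, -0.291, -0.0], [-0.291, -0.957, 0.0], [-0.0, -0.0, -1.0]]
contact_force: [0.1, 0.6, -1.4]
gripper_width: 0.22
gripper_force: 117.3
```

Emit:
servo_tool([
  [[0, 0, 0.94, 0, 0, 0, 1], [0, 0, 0.94, 0, 0, 0, 1], [0, 0, 0.94, 0, 0, 0, 1], [0, 0, 0.94, 0, 0, 0, 1], [0, 0, 0.94, 0, 0, 0, 1], [0, 0, 0.94, 0, 0, 0, 1], [0, 0, 0.94, 0, 0, 0, 1], [0, 0, 0.94, 0, 0, 0, 1], [0, 0, 0.94, 0, 0, 0, 1], [0, 0, 0.94, 0, 0, 0, 1], [0, 0, 0.94, 0, 0, 0, 1], [0, 0, 0.94, 0, 0, 0, 1], [0, 0, 0, 0, 0, 0, 1], [0, 0, 0, 0, 0, 0, 1]],
])

```text
t: 10.55
ee_pos: [0.5857, -0.1358, 0.2913]
tool_rot: [[0.149, -0.989, -0.0], [-0.989, -0.149, 0.0], [-0.0, 0.0, -1.0]]
contact_force: [-0.4, -0.1, -1.7]
gripper_width: 0.216
gripper_force: 117.1
```

Run:
```python
from h import *
img("wrist","w4");s=observe();print(s["t"],s["ee_pos"],s["tool_rot"],s["joints"])
for l in("fork_tip","clip_center","clip_heel","spindle_groove","track_end"):
    print(l,[(np.round(d["centre"],4).tolist(),round(d["score"],2)) for d in spot_point("wrist",l)[:3]])
```

```text
10.6 [ 0.58573042 -0.1358524   0.29129827] [[ 1.48686520e-01 -9.88884374e-01 -1.16717520e-04]
 [-9.88884376e-01 -1.48686530e-01  8.17750667e-05]
 [-9.82204088e-05  1.03261282e-04 -9.99999990e-01]] [ 3.17350592e-02  3.54449011e-01  3.96575450e-01 -8.55135855e-05
 -1.61303683e+00  1.17501236e-01]
fork_tip []
clip_center []
clip_heel []
spindle_groove []
track_end [([0.5779, -0.076, 0.0864], 0.72)]
```

View pics/w4.png

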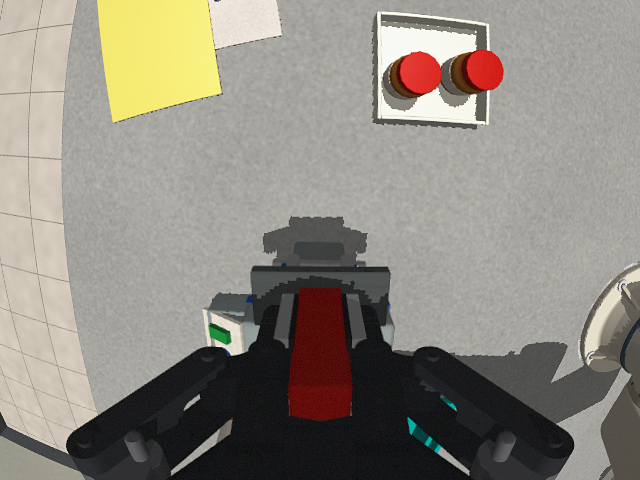

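Tray and jars sit at (430,70), clear of the gripper. The flange hides the clip from this side, so I refine the track centre line from the first top/scene pictures.

Run:
```python
from h import *
for cam,box in(("top",(310,225,380,285)),("scene",(255,205,325,255))):
    im=cv2.imread(f"pics/{cam}0.png")[:,:,::-1].astype(int)
    M=np.zeros(im.shape[:2],bool);M[box[1]:box[3],box[0]:box[2]]=1
    yel=M&(im[...,0]-im[...,2]>70)&(im[...,1]-im[...,2]>50)
    blu=M&(im[...,2]-im[...,0]>50)&(im[...,2]>90)
    n,L,S,C=cv2.connectedComponentsWithStats(yel.astype(np.uint8))
    for m,z,nm in((yel,.094,"yel"),(blu,.095,"blue")):
        n,L,S,C=cv2.connectedComponentsWithStats(m.astype(np.uint8),connectivity=8)
        for k in range(1,n):
            if S[k,4]<15: continue
            q=np.argwhere(L==k)[:,::-1];W=P(cam,q,z)[:,:2]
            r=cv2.fitLine((W*1000).astype(np.float32),2,0,.01,.01).ravel()
            d=W.mean(0);t=(W-d)@r[:2]*1000
            print(cam,nm,S[k],"mean",np.round(W.mean(0),4),"rect",np.round(cv2.minAreaRect((W*1000).astype(np.float32))[0],1),cv2.minAreaRect((W*1000).astype(np.float32))[1:], "dir",round(np.degrees(np.arctan2(r[1],r[0]))%180,1),"ext",t.min().round(),t.max().round())
```

```text
top yel [331 243  34  26 444] mean [ 0.5738 -0.0365] rect [573.5 -34. ] ((59.8558349609375, 77.23233032226562), 6.561001300811768) dir 102.8 ext -43.0 36.0
top blue [326 239  36   7  62] mean [ 0.6073 -0.0236] rect [607.5 -24.5] ((4.107285499572754, 85.30380249023438), 7.6704912185668945) dir 97.5 ext -42.0 44.0
top blue [330 268  37   7  60] mean [ 0.5379 -0.0327] rect [537.8 -33.4] ((4.127525329589844, 86.69845581054688), 7.069797515869141) dir 97.2 ext -43.0 44.0
scene yel [272 213  17  15 101] mean [ 0.5727 -0.0593] rect [570.9 -62.5] ((61.78413009643555, 20.964744567871094), 6.241920471191406) dir 4.6 ext -33.0 29.0
scene yel [276 217  22  21 185] mean [ 0.5808 -0.0273] rect [574.  -19.3] ((57.855445861816406, 49.901676177978516), 8.222580909729004) dir 36.2 ext -38.0 33.0
scene blue [290 214  10   5  18] mean [ 0.5413 -0.0395] rect [541.6 -39.5] ((5.563812255859375, 25.94453239440918), 6.717782020568848) dir 95.7 ext -13.0 13.0
scene blue [263 227  38  17  76] mean [ 0.6092 -0.0176] rect [609.2 -18.3] ((5.752176284790039, 99.04365539550781), 7.274623870849609) dir 97.3 ext -49.0 50.0
```

Run:
```python
import cv2
a=cv2.imread("pics/top0.png")[225:285,305:385];b=cv2.imread("pics/scene0.png")[195:265,250:330]
a=cv2.resize(a,(480,360),interpolation=cv2.INTER_CUBIC)
b=cv2.resize(b,(320,280),interpolation=cv2.INTER_CUBIC);b=cv2.copyMakeBorder(b,0,80,0,0,0)
cv2.imwrite("pics/crop.png",cv2.hconcat([a,b]))
```

```text
(no output)
```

View pics/crop.png

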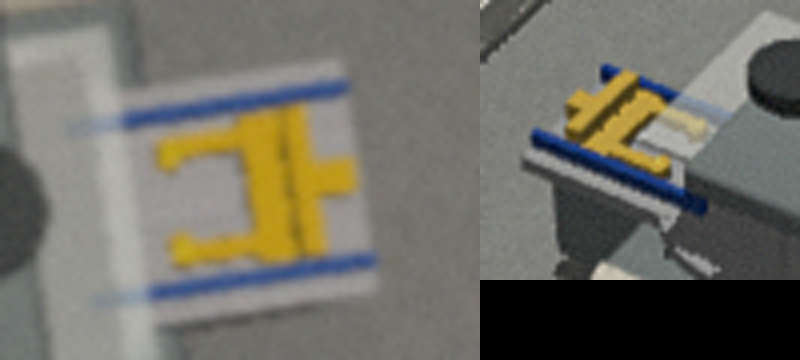

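Rails run at 97.35° and are 70 mm apart centre to centre, as they must be. The tail points back at crop (340,175), so the centre line is consistent.

Emit:
servo_tool([
  [[0, -0.92, 0.03, 0, 0, 0, 1], [0, -0.92, 0.03, 0, 0, 0, 1], [0, -0.92, 0.03, 0, 0, 0, 1], [0, -0.92, 0.03, 0, 0, 0, 1], [0, -0.92, 0.03, 0, 0, 0, 1], [0, -0.92, 0.03, 0, 0, 0, 1], [0, -0.92, 0.03, 0, 0, 0, 1], [0, 0, 0, 0, 0, 0, 1], [0, 0, 0, 0, 0, 0, 1]],
])

```text
t: 11.75
ee_pos: [0.586, -0.1368, 0.2906]
tool_rot: [[0.097, -0.992, -0.081], [-0.795, -0.126, 0.594], [-0.599, 0.007, -0.8]]
contact_force: [-0.2, 0.4, -1.0]
gripper_width: 0.216
gripper_force: 117.5
```

Run:
```python
from h import *
s=observe();Rt=s["tool_rot"];z=Rt[:,2];print(s["t"],s["ee_pos"],Rt,s["joints"],s["contact_force"])
print("yaw y",np.degrees(np.arctan2(Rt[1,1],Rt[0,1]))%360,"lean",np.degrees(np.arccos(-z[2])),"y tilt",Rt[2,1])
go(np.array([.5808,-.0853,.0945])-.066*z,Rt)
print("push 20mm in tool axes",Rt.T@np.array([-.128,.992,0]))
```

```text
11.75 [ 0.58595609 -0.13678929  0.29064993] [[ 0.09656809 -0.99201342 -0.0811417 ]
 [-0.79459031 -0.12593132  0.59394238]
 [-0.59941709  0.00711853 -0.80040519]] [-0.34322643  0.58312945  0.8021593  -0.6355173  -2.03040799  0.24747088] [-0.2222535   0.40670751 -1.00720086]
yaw y 187.2347258264945 lean 36.831187014265176 y tilt 0.007118528618080375
t 11.75 turn total (0.1rad) [0. 0. 0.] shift total, start axes (20mm) [ 3.81 -0.14  6.1 ] target axes [ 3.81 -0.14  6.1 ] min rows 6.1
push 20mm in tool axes [-0.8005943   0.00205385  0.59957698]
```

Emit:
servo_tool([
  [[0, 0, 0, 0.48, -0.02, 0.76, 1], [0, 0, 0, 0.48, -0.02, 0.76, 1], [0, 0, 0, 0.48, -0.02, 0.76, 1], [0, 0, 0, 0.48, -0.02, 0.76, 1], [0, 0, 0, 0.48, -0.02, 0.76, 1], [0, 0, 0, 0.48, -0.02, 0.76, 1], [0, 0, 0, 0.48, -0.02, 0.76, 1], [0, 0, 0, 0.48, -0.02, 0.76, 1], [0, 0, 0, 0, 0, 0, 1], [0, 0, 0, 0, 0, 0, 1]],
])

```text
t: 12.75
ee_pos: [0.5868, -0.1236, 0.149]
tool_rot: [[0.1, -0.992, -0.081], [-0.795, -0.129, 0.593], [-0.599, 0.006, -0.801]]
contact_force: [0.4, -0.5, -0.7]
gripper_width: 0.214
gripper_force: 117.5
```

Run:
```python
from h import *
s=observe();print(s["t"],s["ee_pos"],s["ee_pos"]+.066*s["tool_rot"][:,2],s["contact_force"])
t=s["ee_pos"]+.066*s["tool_rot"][:,2];y=s["tool_rot"][:,1]
c=[]
for cam,b,k in(("scene",(245,185,325,265),5),("top",(305,225,385,285),5)):
    im=get_image(cam);c.append(cv2.resize(im[b[1]:b[3],b[0]:b[2]],None,fx=k,fy=k,interpolation=cv2.INTER_CUBIC))
    print(cam,(px(cam,[t,t+.016*y,t-.016*y])-[b[0],b[1]])*k)
c[1]=cv2.copyMakeBorder(c[1],0,100,0,0,0)
cv2.imwrite("pics/c5.png",cv2.hconcat(c)[:,:,::-1])
for cam in("scene","top","wrist"):
  get_image(cam)
  for l in("fork_tip","clip_heel","clip_center"):
    print(cam,l,[(np.round(d["centre"],4).tolist(),round(d["score"],2)) for d in spot_point(cam,l)[:2]])
```

```text
12.75 [ 0.5868328 -0.1236485  0.1489652] [ 0.58145409 -0.08448682  0.09611227] [ 0.37463669 -0.46260402 -0.65500506]
scene [[115.01498791 159.26976935]
 [134.73108747 140.83739266]
 [ 94.97157694 178.00814607]]
top [[319.31969916 134.41657862]
 [324.83052716 167.30847432]
 [313.82708376 101.63338655]]
scene fork_tip [([0.5789, -0.0881, 0.0979], 0.67)]
scene clip_heel [([0.5743, -0.0567, 0.0907], 0.74)]
scene clip_center [([0.5708, -0.01, 0.0893], 0.57)]
top fork_tip [([0.5843, -0.084, 0.0981], 0.98)]
top clip_heel [([0.5754, -0.0522, 0.0953], 0.83)]
top clip_center [([0.5689, -0.0149, 0.0937], 0.68)]
wrist fork_tip []
wrist clip_heel [([0.5754, -0.0595, 0.0983], 0.57)]
wrist clip_center [([0.5879, -0.1355, 0.1696], 0.58)]
```

View pics/c5.png

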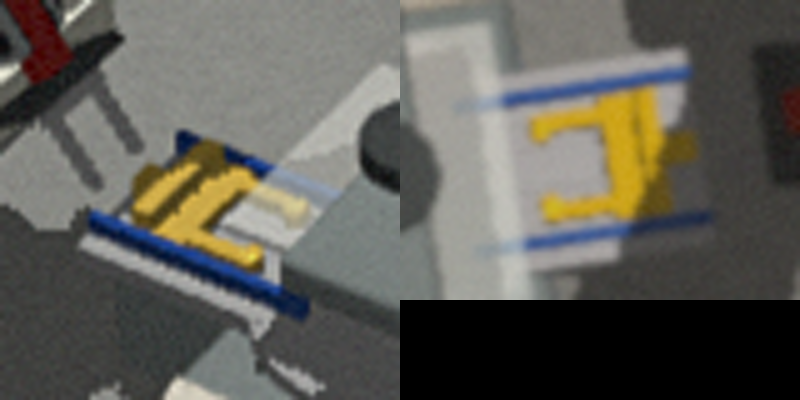

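Left crop: the prong ends sit at (96,182) and (137,149), behind the tail near (148,185) and close to the predicted pixels. I edge forward to straddle the tail and check that the clip has not moved.

Emit:
servo_tool([
  [[0, 0, 0, -0.2, 0, 0.18, 1], [0, 0, 0, -0.2, 0, 0.18, 1], [0, 0, 0, -0.2, 0, 0.18, 1], [0, 0, 0, -0.2, 0, 0.18, 1], [0, 0, 0, 0, 0, 0, 1], [0, 0, 0, 0, 0, 0, 1]],
])

```text
t: 14.05
ee_pos: [0.5838, -0.1027, 0.1461]
tool_rot: [[0.098, -0.992, -0.082], [-0.794, -0.127, 0.595], [-0.6, 0.006, -0.8]]
contact_force: [-0.4, -0.2, -1.0]
gripper_width: 0.216
gripper_force: 117.5
```

Run:
```python
from h import *
s=observe();t=s["ee_pos"]+.066*s["tool_rot"][:,2];y=s["tool_rot"][:,1]
print(s["t"],t,s["contact_force"])
c=[]
for cam,b,k in(("scene",(255,200,305,250),8),("top",(320,230,370,280),8)):
    im=get_image(cam);c.append(cv2.resize(im[b[1]:b[3],b[0]:b[2]],None,fx=k,fy=k,interpolation=cv2.INTER_CUBIC))
    print(cam,(px(cam,[t,t+.016*y,t-.016*y])-[b[0],b[1]])*k)
    i=im.astype(int);m=np.zeros(i.shape[:2],bool);m[b[1]:b[3],b[0]:b[2]]=1
    m&=(i[...,0]-i[...,2]>40)&(i[...,1]-i[...,2]>25);q=np.argwhere(m)[:,::-1]
    i=cv2.imread(f"pics/{cam}0.png")[:,:,::-1].astype(int);m=np.zeros(i.shape[:2],bool);m[b[1]:b[3],b[0]:b[2]]=1
    m&=(i[...,0]-i[...,2]>40)&(i[...,1]-i[...,2]>25);q0=np.argwhere(m)[:,::-1]
    print(cam,"yellow",len(q),q.mean(0),q.min(0),q.max(0),"before",len(q0),q0.mean(0),q0.min(0),q0.max(0))
cv2.imwrite("pics/c6.png",cv2.convertScaleAbs(cv2.hconcat(c)[:,:,::-1],alpha=1.3))
```

```text
14.05 [ 0.5784167  -0.0634386   0.09333115] [-0.44129455 -0.19893995 -0.98938599]
scene [[165.65769276 165.98316731]
 [196.91727216 136.06930865]
 [133.8774277  196.39529617]]
scene yellow 390 [284.88717949 225.00512821] [271 213] [304 238] before 403 [284.70967742 224.62034739] [271 212] [304 238]
top [[320.26771478 187.93144681]
 [328.88217243 240.47555156]
 [311.68188963 135.5619867 ]]
top yellow 487 [348.09650924 255.62217659] [331 242] [363 269] before 511 [348.73776908 255.7925636 ] [331 242] [364 269]
```

View pics/c6.png

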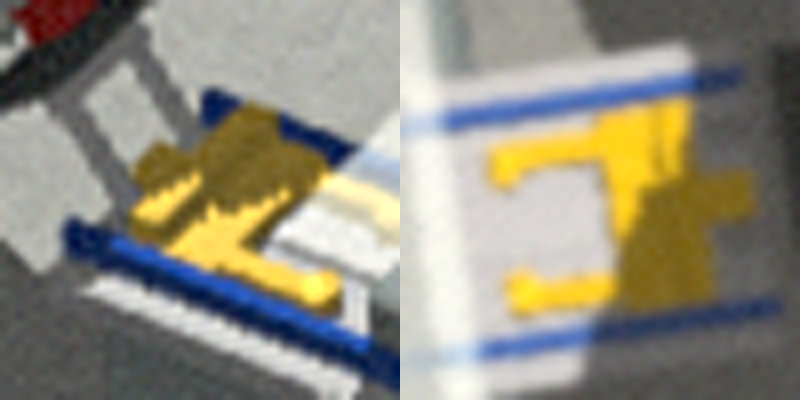

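The clip has not moved and the prongs straddle the tail (tail at (155,165) in the left crop, near prong at (125,195)). Pushing now.

Emit:
servo_tool([
  [[0, 0, 0, -0.3, 0, 0.23, 1], [0, 0, 0, -0.4, 0, 0.3, 1], [0, 0, 0, -0.4, 0, 0.3, 1], [0, 0, 0, -0.4, 0, 0.3, 1], [0, 0, 0, -0.4, 0, 0.3, 1], [0, 0, 0, -0.4, 0, 0.3, 1], [0, 0, 0, -0.3, 0, 0.23, 1], [0, 0, 0, 0, 0, 0, 1]],
])

```text
t: 14.95
ee_pos: [0.5754, -0.0373, 0.1461]
tool_rot: [[0.099, -0.992, -0.082], [-0.794, -0.128, 0.595], [-0.6, 0.006, -0.8]]
contact_force: [-0.9, -0.3, -1.7]
gripper_width: 0.219
gripper_force: 117.8
```

Run:
```python
from h import *
s=observe();print(s["t"],s["ee_pos"]+.066*s["tool_rot"][:,2],s["contact_force"],s["joints"])
for cam in("scene","top"):
  get_image(cam)
  for l in("fork_tip","clip_heel","clip_center"):
    print(cam,l,[(np.round(d["centre"],4).tolist(),round(d["score"],2)) for d in spot_point(cam,l)[:2]])
```

```text
14.95 [0.56999329 0.00193738 0.09335817] [-0.85141336 -0.31440922 -1.70692958] [-0.20032662  0.53522997  0.34882397 -0.60294445 -1.61769274  0.37042362]
scene fork_tip [([0.5687, 0.0008, 0.0918], 0.82)]
scene clip_heel [([0.5653, 0.0075, 0.0897], 0.62)]
scene clip_center []
top fork_tip [([0.5741, 0.0041, 0.0943], 0.93)]
top clip_heel [([0.5693, 0.0099, 0.0925], 0.41)]
top clip_center []
```

Emit:
servo_tool([
  [[0, 0, 0, -0.2, 0, 0.15, 1], [0, 0, 0, -0.2, 0, 0.15, 1], [0, 0, 0, 0, 0, 0, 1]],
])

```text
t: 15.65
ee_pos: [0.5748, -0.0307, 0.146]
tool_rot: [[0.098, -0.992, -0.079], [-0.797, -0.126, 0.591], [-0.596, 0.006, -0.803]]
contact_force: [0.9, -7.3, -0.5]
gripper_width: 0.218
gripper_force: 118.3
```

Emit:
servo_tool([
  [[0, 0, 0, -0.2, 0, 0.15, 1], [0, 0, 0, 0, 0, 0, 1]],
])

```text
t: 15.85
ee_pos: [0.574, -0.0248, 0.146]
tool_rot: [[0.098, -0.992, -0.08], [-0.796, -0.126, 0.592], [-0.598, 0.006, -0.802]]
contact_force: [0.4, -4.9, -1.3]
gripper_width: 0.214
gripper_force: 118.1
```

Emit:
servo_tool([
  [[0, 0, 0, -0.2, 0, 0.15, 1], [0, 0, 0, 0, 0, 0, 1]],
])

```text
t: 16.05
ee_pos: [0.5729, -0.0174, 0.146]
tool_rot: [[0.098, -0.992, -0.082], [-0.793, -0.127, 0.596], [-0.602, 0.007, -0.799]]
contact_force: [-0.2, 0.2, -2.1]
gripper_width: 0.222
gripper_force: 117.7
```

The force rose to 7 N and fell to zero, so it has snapped. I follow up gently to confirm the clip is home.

Emit:
servo_tool([
  [[0, 0, 0, -0.2, 0, 0.15, 1], [0, 0, 0, 0, 0, 0, 1]],
])

```text
t: 16.25
ee_pos: [0.5722, -0.0124, 0.1459]
tool_rot: [[0.098, -0.992, -0.082], [-0.793, -0.128, 0.596], [-0.601, 0.007, -0.799]]
contact_force: [1.1, 0.1, -1.9]
gripper_width: 0.217
gripper_force: 117.7
```

Emit:
servo_tool([
  [[0, 0, 0, -0.12, 0, 0.09, 1], [0, 0, 0, 0, 0, 0, 1]],
])

```text
t: 16.45
ee_pos: [0.5721, -0.0112, 0.1459]
tool_rot: [[0.098, -0.992, -0.081], [-0.795, -0.127, 0.593], [-0.599, 0.006, -0.801]]
contact_force: [-0.1, -4.0, -1.0]
gripper_width: 0.215
gripper_force: 117.9
```

Run:
```python
from h import *
s=observe();print(s["t"],s["ee_pos"]+.066*s["tool_rot"][:,2],s["contact_force"])
c=[]
for cam,b,k in(("scene",(255,190,345,280),4),("top",(280,215,370,305),4)):
    im=get_image(cam);c.append(cv2.resize(im[b[1]:b[3],b[0]:b[2]],None,fx=k,fy=k,interpolation=cv2.INTER_CUBIC))
    for l in("clip_heel","clip_center","spindle_groove"):
        print(cam,l,[(np.round(d["centre"],4).tolist(),round(d["score"],2)) for d in spot_point(cam,l)[:2]])
cv2.imwrite("pics/c7.png",cv2.convertScaleAbs(cv2.hconcat(c)[:,:,::-1],alpha=1.3))
```

```text
16.45 [0.56677671 0.02797453 0.09307634] [-0.06190748 -3.9689927  -0.95072018]
scene clip_heel [([0.562, 0.0343, 0.0896], 0.52)]
scene clip_center [([0.5165, -0.2801, 0.0435], 0.39)]
scene spindle_groove [([0.5535, 0.0708, 0.0834], 0.94)]
top clip_heel []
top clip_center []
top spindle_groove []
```

View pics/c7.png

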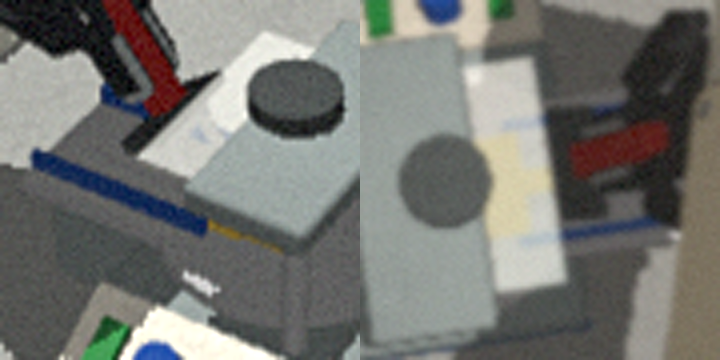

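Clip sits under the guard near (510,185), heel against the prongs, resisting. I press a bit harder to confirm it is firm.

Emit:
servo_tool([
  [[0, 0, 0, -0.12, 0, 0.09, 1], [0, 0, 0, 0, 0, 0, 1], [0, 0, 0, 0, 0, 0, 1]],
])

```text
t: 17.15
ee_pos: [0.5721, -0.0102, 0.1461]
tool_rot: [[0.098, -0.992, -0.08], [-0.797, -0.126, 0.591], [-0.596, 0.006, -0.803]]
contact_force: [0.4, -10.4, 0.1]
gripper_width: 0.215
gripper_force: 118.5
```

Emit:
servo_tool([
  [[0, 0, 0, -0.12, 0, 0.09, 1], [0, 0, 0, 0, 0, 0, 1], [0, 0, 0, 0, 0, 0, 1]],
])

```text
t: 17.45
ee_pos: [0.572, -0.0096, 0.1463]
tool_rot: [[0.098, -0.992, -0.078], [-0.799, -0.125, 0.588], [-0.593, 0.005, -0.805]]
contact_force: [0.9, -17.1, 3.2]
gripper_width: 0.212
gripper_force: 119.0
```

The clip is firmly home (17 N against 0.6 mm of motion). Backing off and lifting.

Emit:
servo_tool([
  [[0, 0, 0, 0.4, 0, -0.3, 1], [0, 0, 0, 0.8, 0, -0.6, 1], [0, 0, 0, 0.8, 0, -0.6, 1], [0, 0, 0, 0.8, 0, -0.6, 1], [0, 0, 0, 0.8, 0, -0.6, 1], [0, 0, 0, 0.8, 0, -0.6, 1], [0, 0, 0, -0.6, 0, -0.8, 1], [0, 0, 0, -0.6, 0, -0.8, 1], [0, 0, 0, -0.6, 0, -0.8, 1], [0, 0, 0, -0.6, 0, -0.8, 1], [0, 0, 0, -0.6, 0, -0.8, 1], [0, 0, 0, -0.6, 0, -0.8, 1], [0, 0, 0, -0.6, 0, -0.8, 1], [0, 0, 0, 0, 0, 0, 1], [0, 0, 0, 0, 0, 0, 1]],
])

```text
t: 18.95
ee_pos: [0.5862, -0.1142, 0.2853]
tool_rot: [[0.097, -0.992, -0.081], [-0.793, -0.127, 0.595], [-0.601, 0.007, -0.799]]
contact_force: [-0.4, -0.1, -2.1]
gripper_width: 0.22
gripper_force: 117.4
```

Emit:
servo_tool([
  [[0, 0.92, 0, 0, 0, 0, 1], [0, 0.92, 0, 0, 0, 0, 1], [0, 0.92, 0, 0, 0, 0, 1], [0, 0.92, 0, 0, 0, 0, 1], [0, 0.92, 0, 0, 0, 0, 1], [0, 0.92, 0, 0, 0, 0, 1], [0, 0.92, 0, 0, 0, 0, 1], [0, 0, 0, 0, 0, 0, 1]],
])

```text
t: 19.75
ee_pos: [0.5852, -0.1115, 0.284]
tool_rot: [[0.131, -0.991, -0.01], [-0.991, -0.131, -0.002], [0.001, 0.01, -1.0]]
contact_force: [-0.2, 0.9, -1.2]
gripper_width: 0.22
gripper_force: 117.5
```

Run:
```python
from h import *
s=observe();print(s["t"],s["ee_pos"],s["tool_rot"],s["joints"])
go([.5298,.283,.2964],down(np.radians(253.1)))
for cam in("top","scene"):
  get_image(cam)
  for l in("clip_heel","clip_center","spindle_groove"):
    print(cam,l,[(np.round(d["centre"],4).tolist(),round(d["score"],2)) for d in spot_point(cam,l)[:2]])
```

```text
19.75 [ 0.58517074 -0.11145968  0.284022  ] [[ 1.31168556e-01 -9.91307346e-01 -1.02252959e-02]
 [-9.91359716e-01 -1.31152685e-01 -2.21039441e-03]
 [ 8.50105200e-04  1.04268807e-02 -9.99945277e-01]] [ 7.48748140e-02  3.49370678e-01  3.70420786e-01  1.44001024e-03
 -1.60220859e+00  5.67061992e-02]
t 19.75 turn total (0.1rad) [  0.1    0.05 -11.44] shift total, start axes (20mm) [-19.92   0.16  -0.63] target axes [ -8.38 -18.07  -0.62] min rows 19.9
top clip_heel []
top clip_center []
top spindle_groove []
scene clip_heel [([0.5621, 0.0326, 0.0904], 0.48)]
scene clip_center []
scene spindle_groove [([0.5575, 0.0714, 0.0867], 0.71)]
```

Emit:
servo_tool([
  [[0, 0, 0, -0.99, 0.01, -0.03, 1], [0, 0, 0, -0.99, 0.01, -0.03, 1], [0, 0, 0, -0.99, 0.01, -0.03, 1], [0, 0, 0, -0.99, 0.01, -0.03, 1], [0, 0, 0, -0.99, 0.01, -0.03, 1], [0, 0, 0, -0.99, 0.01, -0.03, 1], [0, 0, 0, -0.99, 0.01, -0.03, 1], [0, 0, 0, -0.99, 0.01, -0.03, 1], [0, 0, 0, -0.99, 0.01, -0.03, 1], [0, 0, 0, -0.99, 0.01, -0.03, 1], [0, 0, 0, -0.99, 0.01, -0.03, 1], [0, 0, 0, -0.99, 0.01, -0.03, 1], [0, 0, 0, -0.99, 0.01, -0.03, 1], [0, 0, 0, -0.99, 0.01, -0.03, 1], [0, 0, 0, -0.99, 0.01, -0.03, 1], [0, 0, 0, -0.99, 0.01, -0.03, 1], [0, 0, 0, -0.99, 0.01, -0.03, 1], [0, 0, 0, -0.99, 0.01, -0.03, 1], [0, 0, 0, -0.99, 0.01, -0.03, 1], [0, 0, 0, -0.99, 0.01, -0.03, 1]],
])

```text
t: 22.15
ee_pos: [0.532, 0.2796, 0.2979]
tool_rot: [[0.126, -0.992, -0.007], [-0.992, -0.126, -0.001], [-0.0, 0.007, -1.0]]
contact_force: [0.7, 0.3, -1.8]
gripper_width: 0.217
gripper_force: 117.5
```

Emit:
servo_tool([
  [[0.1, 0.05, 0, 0, 0, 0, 1], [0, 0, -0.95, 0, 0, 0, 1], [0, 0, -0.95, 0, 0, 0, 1], [0, 0, -0.95, 0, 0, 0, 1], [0, 0, -0.95, 0, 0, 0, 1], [0, 0, -0.95, 0, 0, 0, 1], [0, 0, -0.95, 0, 0, 0, 1], [0, 0, -0.95, 0, 0, 0, 1], [0, 0, -0.95, 0, 0, 0, 1], [0, 0, -0.95, 0, 0, 0, 1], [0, 0, -0.95, 0, 0, 0, 1], [0, 0, -0.95, 0, 0, 0, 1], [0, 0, -0.95, 0, 0, 0, 1], [0, 0, 0, 0, 0, 0, 1], [0, 0, 0, 0, 0, 0, 1]],
])

```text
t: 23.65
ee_pos: [0.532, 0.2787, 0.2979]
tool_rot: [[0.954, -0.301, 0.004], [-0.301, -0.954, -0.005], [0.005, 0.003, -1.0]]
contact_force: [1.2, -0.3, -1.8]
gripper_width: 0.222
gripper_force: 117.5
```

Run:
```python
from h import *
s=observe();print(s["t"],s["ee_pos"],s["tool_rot"])
go([.5298,.283,.15],down(np.radians(253.1)))
im=img("wrist","w8")
a=cv2.imread("pics/w3.png");b=cv2.imread("pics/w8.png")
# fork pose in hand vs. before: red handle extents and flange (dark plate) shift
for i in(a,b):
    j=i.astype(int);m=(j[...,2]-np.maximum(j[...,0],j[...,1])>60);m[:230]=0;m[:,:260]=0;m[:,380:]=0;q=np.argwhere(m);print(q.min(0),q.max(0),q.mean(0))
ga=cv2.cvtColor(a[225:420,240:400],cv2.COLOR_BGR2GRAY).astype(np.float32);gb=cv2.cvtColor(b[225:420,240:400],cv2.COLOR_BGR2GRAY).astype(np.float32)
print([np.argmin(np.diff(g[20:60,15:130].mean(1)))+245 for g in(ga,gb)])
cv2.imwrite("pics/cmp.png",cv2.hconcat([a[60:420,200:440],b[60:420,200:440]]))
```

```text
23.65 [0.5319991  0.27867571 0.29789705] [[ 0.95350104 -0.30135976  0.00424897]
 [-0.30134086 -0.95350557 -0.00456248]
 [ 0.00542636  0.00306994 -0.99998056]]
t 23.65 turn total (0.1rad) [ 0.03 -0.05 -0.11] shift total, start axes (20mm) [-0.21 -0.2   7.39] target axes [-0.17 -0.17  7.39] min rows 7.4
[288 288] [419 351] [357.84579105 319.77147349]
[288 288] [419 351] [357.87069581 319.77982569]
[np.int64(266), np.int64(266)]
```

View pics/cmp.png

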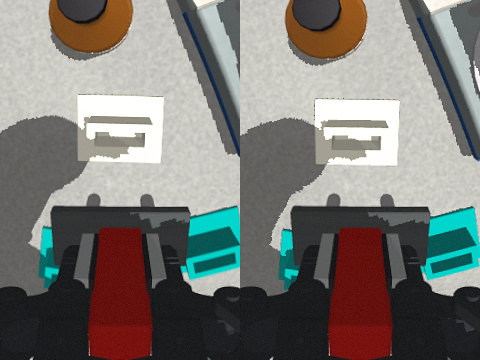

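The fork has not shifted in the grip (left: before, right: now), so I return to the original grasp pose.

Emit:
servo_tool([
  [[0.03, -0.05, -0.11, 0, 0, 0, 1], [0, 0, 0, -0.17, -0.17, 0, 1], [0, 0, 0, 0, 0, 0.92, 1], [0, 0, 0, 0, 0, 0.92, 1], [0, 0, 0, 0, 0, 0.92, 1], [0, 0, 0, 0, 0, 0.92, 1], [0, 0, 0, 0, 0, 0.92, 1], [0, 0, 0, 0, 0, 0.92, 1], [0, 0, 0, 0, 0, 0.92, 1], [0, 0, 0, 0, 0, 0.92, 1], [0, 0, 0, 0, 0, 0, 1], [0, 0, 0, 0, 0, 0, 1], [0, 0, 0, 0, 0, 0, 1]],
])

```text
t: 25.0
ee_pos: [0.5304, 0.2834, 0.1521]
tool_rot: [[0.958, -0.288, 0.002], [-0.288, -0.958, 0.001], [0.002, -0.002, -1.0]]
contact_force: [0.5, 1.1, -0.8]
gripper_width: 0.218
gripper_force: 117.5
```

Run:
```python
from h import *
s=observe();print(s["t"],s["ee_pos"],s["tool_rot"])
go([.5298,.283,.083],down(np.radians(253.1)))
```

```text
25.0 [0.53035534 0.28341514 0.15209541] [[ 9.57579524e-01 -2.88160379e-01  2.24734712e-03]
 [-2.88162935e-01 -9.57580965e-01  9.04270914e-04]
 [ 1.89144178e-03 -1.51351345e-03 -9.99997066e-01]]
t 25.0 turn total (0.1rad) [-0.02 -0.02  0.03] shift total, start axes (20mm) [-0.03  0.03  3.45] target axes [-0.02  0.03  3.45] min rows 3.5
```

Emit:
servo_tool([
  [[0, 0, 0, -0.02, 0.02, 0.4, 1], [0, 0, 0, 0, 0, 0.5, 1], [0, 0, 0, 0, 0, 0.5, 1], [0, 0, 0, 0, 0, 0.5, 1], [0, 0, 0, 0, 0, 0.5, 1], [0, 0, 0, 0, 0, 0.5, 1], [0, 0, 0, 0, 0, 0.3, 1], [0, 0, 0, 0, 0, 0.2, 1], [0, 0, 0, 0, 0, 0, 1]],
])

```text
t: 25.9
ee_pos: [0.5293, 0.2827, 0.0827]
tool_rot: [[0.958, -0.288, 0.0], [-0.288, -0.958, -0.0], [0.001, 0.0, -1.0]]
contact_force: [-0.1, -0.3, -1.2]
gripper_width: 0.216
gripper_force: 117.5
```

Emit:
servo_tool([
  [[0, 0, 0, 0, 0, 0.04, 1], [0, 0, 0, 0, 0, 0, 1], [0, 0, 0, 0, 0, 0, -0.5], [0, 0, 0, 0, 0, 0, -0.5], [0, 0, 0, 0, 0, 0, -0.5], [0, 0, 0, 0, 0, 0, -0.5], [0, 0, 0, 0, 0, 0, -0.5], [0, 0, 0, 0, 0, 0, -0.5], [0, 0, 0, 0, 0, 0, -0.5], [0, 0, 0, 0, 0, 0, -0.5]],
], newtons=20)

```text
t: 26.9
ee_pos: [0.5292, 0.2826, 0.0819]
tool_rot: [[0.958, -0.288, 0.0], [-0.288, -0.958, -0.0], [0.0, 0.0, -1.0]]
contact_force: [0.2, 0.1, 0.4]
gripper_width: 0.746
gripper_force: 0.0
```

Emit:
servo_tool([
  [[0, 0, 0, 0, 0, -0.5, -0.5], [0, 0, 0, 0, 0, -1, -0.5], [0, 0, 0, 0, 0, -1, -0.5], [0, 0, 0, 0, 0, -1, -0.5], [0, 0, 0, 0, 0, -1, -0.5], [0, 0, 0, 0, 0, -1, -0.5], [0, 0, 0, 0, 0, -1, -0.5], [0, 0, 0, 0, 0, -1, -0.5], [0, 0, 0, 0, 0, -1, -0.5], [0, 0, 0, -1, 0, 0, -0.5], [0, 0, 0, -1, 0, 0, -0.5], [0, 0, 0, 0, 0, 0, -0.5], [0, 0, 0, 0, 0, 0, -0.5]],
])

```text
t: 28.2
ee_pos: [0.4908, 0.2943, 0.2528]
tool_rot: [[0.958, -0.287, 0.001], [-0.287, -0.958, 0.0], [0.001, -0.001, -1.0]]
contact_force: [-0.2, -0.1, 0.2]
gripper_width: 0.75
gripper_force: 0.0
```

Run:
```python
from h import *
s=observe();print(s["t"],s["ee_pos"],s["contact_force"])
im=img("wrist","w9")
i=im.astype(int);m=(i[...,0]-np.maximum(i[...,1],i[...,2])>60);m[:150]=0;m[240:]=0;m[:,285:][:,60:]=0;m[:,:270]=0
q=np.argwhere(m)[:,::-1];print(len(q),fitbox("wrist",q,np.radians(72.8),(.068,.139),.008,.010,[.529,.283]))
for cam in("wrist","scene"):
  if cam=="scene":get_image(cam)
  for l in("fork_center","clip_heel","spindle_groove"):
    print(cam,l,[(np.round(d["centre"],4).tolist(),round(d["score"],2)) for d in spot_point(cam,l)[:2]])
```

```text
28.2 [0.49081956 0.29429346 0.25279241] [-0.15357887 -0.07486275  0.18783115]
844 (array([0.52900155, 0.28317452]), array([-0.44666152, -1.02659902,  0.44036135,  0.83421445]))
wrist fork_center [([0.5272, 0.2837, 0.106], 0.96)]
wrist clip_heel []
wrist spindle_groove []
scene fork_center [([0.5285, 0.2845, 0.1056], 0.92)]
scene clip_heel []
scene spindle_groove [([0.5579, 0.0737, 0.0863], 0.79), ([0.5749, -0.0756, 0.0828], 0.7)]
```

View pics/w9.png

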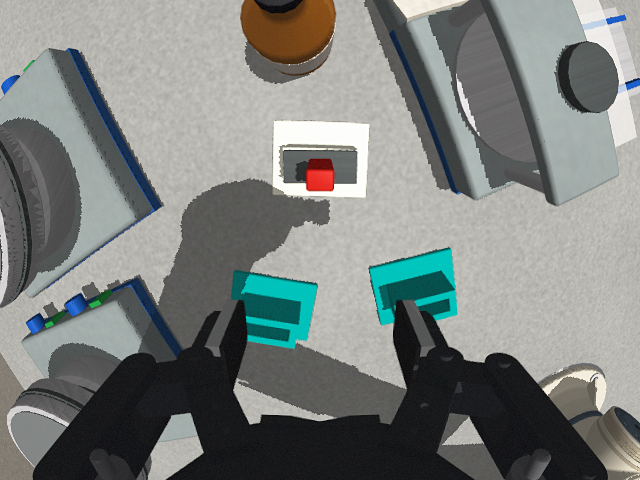

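The fork is upright and seated at (320,175), at its original position (0.529, 0.283) and released. The gripper is clear.

```bash
python3 -c "from station import *;print(job_done())"
```

```text
the job is handed in; nothing more can be done
None
```

I pushed the clip home on the spindle with the fork, put the fork back seated upright in its white stand, released it and handed the job in; the hand-in returned no verdict, and I judged the clip home by the snap and firm 17 N resistance, with no clear view under the guard.

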